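# Close the cleaner canister with its push-and-turn cap

### The job

Close the parts-cleaner canister with the black push-and-turn cap lying on the bench: set the cap on the neck with its pins between the collar's lugs, push it down firmly but not hard against the spring, turn it clockwise under the lugs and let it spring up into the locked position, bar lined up with the canister's long side. Let go of it, never ram the cap or the canister, and leave the oil bottle, the screwdriver and the spanner where they are.

Things in the scene. Friction and masses are not known exactly. Their poses are not given: they have to be found in the camera images.
- canister: grey parts-cleaner canister bolted to the bench, 112 x 80 mm on a 136 x 100 mm foot plate (long side along its x axis); origin at the centre of its underside, z up. On top, on its z axis, an upright aluminium bayonet collar of 36 mm diameter with two equal lugs standing out to 23.5 mm radius, half a turn apart. More than 40 N between cap and canister counts as ramming.
- neck (a point): centre of the collar's top at its NOMINAL height, 108 mm above the canister's underside; axes as the canister. The true top is up to 7 mm higher or lower from can to can and is not measured: feel the depth. Seen from above, counter-clockwise from the x axis in degrees, lugs span -30 to 42 and 150 to 222; open gaps for the pins span 42 to 150 and 222 to 330.
- entry (a point): a good place for one cap pin to go down, in a gap near the lug: 22.5 mm from the axis, 66 degrees counter-clockwise of the canister's x axis, nominal top height (the other pin goes half a turn away). From here the pins turn clockwise, seen from above, under the lips: 66 degrees to the middle of the pockets, about 76 to the stops.
- pocket (a point): where a pin's centre rests when locked (the other half a turn away): on the canister's x axis, 22.5 mm out, 15 mm below the nominal top. Underside of each lug: lip (18 to 42 degrees) 16 mm below the true top, pocket (-18 to 18) 12 mm below it, stop wall (-30 to -18) 27 mm deep. Locked, the cap's bar is parallel to the canister's x axis, either way round.
- plunger_top (a point): flat spring plunger in the neck, 31 mm wide, its top 11 mm above the collar's true top (this point: above the nominal top). It meets the cap's ceiling when the pin centres are 11 mm below the true top, resists with 4 N at first plus 1.6 N per mm. Pins clear the lips 19 mm below the true top (17 N); the cap hits the collar hard at 22 mm (21.5 N). Push with 18 to 19 N.
- cap: black push-and-turn cap standing on its open side, 59 mm in diameter, 55 mm high, about 80 g; origin at the centre of its lower rim, z up. Skirt 52 mm wide inside; two round pins 6 mm thick point inwards along its x axis to 20 mm radius, centres 5 mm above the rim; inner ceiling 27 mm, top face of the disc 33 mm above the rim.
- cap_grip (a point): middle of the finger bar on top of the cap, on the cap's axis, 44 mm above its lower rim and 39 mm above the pin centres; axes as the cap. The bar runs along x, as the pins do: 48 mm long, 13 mm thick, standing 22 mm above the disc (11 below to 11 above this point). Grasp it across its thickness, fingertips near the disc; a grip of about 50 N holds it.
- oil_bottle_mid (a point): oil bottle, 37 mm wide and 120 mm high, standing near the work; point on its axis 50 mm up. Leave alone.
- driver_red: screwdriver lying on the bench, 176 mm long along its y axis, 25 mm high; origin under its middle. Leave alone.
- spanner_10: spanner lying on the bench, 138 mm long along its y axis, 7 mm high; origin under its middle. Leave alone.
Not all that is in view belongs to the job. There is more than one size of the cap; the job needs the smallest.

How it is judged:
At the end, for the whole second after the job is handed in: The cap is locked on the canister, held by the lugs alone: middle of its bar less than 33 mm above the neck point (pins under the lugs), within 5 mm of the neck's axis, bar within 0.22 rad of the canister's x axis, upright within 0.12 rad, at rest (z of cap_grip in the frame of neck below 0.033 m and horizontal distance between cap_grip and neck below 0.005 m and angle between the x axis of cap_grip and the x axis of neck, either way round below 0.22 rad and angle between cap_grip's own z axis and vertical below 0.12 rad and linear speed of cap below 0.01 m/s); the robot touches nothing.
It fails at once if the cap rammed against the canister with more than 40 N (contact force between cap and canister above 40 N).
It fails at once if robot hits the canister with more than 25 N (contact force between the arm and canister above 25 N).
It fails at once if oil bottle moved by more than 20 mm (distance of oil_bottle_mid from where it was at the start of the episode above 0.02 m).
It fails at once if screwdriver moved by more than 20 mm (distance of driver_red from where it was at the start of the episode above 0.02 m).
It fails at once if spanner moved by more than 20 mm (distance of spanner_10 from where it was at the start of the episode above 0.02 m).
It also fails if it takes over 64 s, if anything falls off the work surface, if the arm or the gripper's body presses on something with over 40 N, if the wrist force passes 120 N, or if a joint passes its speed limit or range.

### The arm

A 6-joint arm with a two-finger parallel gripper is mounted at the origin on a cart in front of the work surface, level with it; the furniture and walls round the work are solid. World frame = base frame: x ahead of the robot, y to its left, z up, the work surface at z = 0. Lengths are in m, angles in rad, forces in N, time in s.
With the tool pointing down it reaches from about 0.275 to 1 m from the base axis. Payload 8.4 kg.
Tool frame: the origin (TCP) lies between the finger pads; the fingertips stand 8 mm ahead of it and the grasp point (between the pads) lies 11 mm behind it; z points along the fingers, y is the direction in which the jaws open and shut (so a half turn about z gives the same grasp; the last joint's range is limited). The gripper opens to 85 mm and grips with 20 to 120 N. Pads are 22 mm wide; open, the fingers measure 114 mm over their backs; the gripper's body (76 mm by 85 mm) begins 54 mm behind the grasp point. The pads swing forward as they close: fully open they stand 13 mm farther back than shut.
Start: joints at [-1.286, 0.353, 1.633, -0, 1.155, -0.002], TCP at [0.177, -0.599, 0.239] pointing down, gripper open.
Joint ranges: [-2.63, 2.63], [-0.92, 2.1], [0.06, 2.66], [-1.3, 4.44], [0, 2.69], [-3.02, 3.02]. Speed limits (rad/s): [2.22, 2.22, 2.79, 3.14, 3.14, 3.14].

### API

Orientations are given as a rotation vector (axis times angle).
In Python, from plant import monitor, cams, workorder gives the robot as it stands. The module is installed in compiled form; this text tells all that it offers.
- The arm moves only by the tool step_arm, never from a script. Its argument "rows" is a list of rows, each a list of 2 entries, a list of its own where there are three numbers: the shift along the tool's x, y, z in m, then the turn about the tool's z in rad. A call has 1 to 12 rows; each row is the pose to reach, as a shift and turn from the pose commanded when the call began, along the tool's axes at that moment; what a row does not reach only later rows make up. A row lasts 1/10 s, in which the tool goes at most 50 mm and 8.59 degrees, less where a joint would pass 70% of its speed; a pose out of reach is approached as far as the arm can. A call with a gripper value outside its range is refused whole. "grip" is the closure, from 0 (fully open) to 1 (shut), set as the call begins (left out, the last holds). The fingers move at their own pace and stop on an object; "grip_force" is the grip in N (left out, the last holds). Time passes only in rows, so rows that repeat a pose let the fingers close. It gives the time, the measured TCP pose, the force and the opening at its end, in the units of the state.
- monitor.read_state(): the state, without advancing time (a new reading comes with each control period).
- cams.read_camera(name): name is "scene" or "top" or "wrist"; returns a dict with "color" (400x640x3 uint8, red, green, blue), "mtx" (3x3 intrinsics, pixels), "dist" ([k1, k2, p1, p2, k3] as OpenCV has them; the pictures are not rectified), "cam_to_world" (4x4, takes a point from camera to world coordinates); the wrist camera has in their place "hand_eye" (4x4, takes a point from camera to tool coordinates, whose origin is the TCP and whose axes are the flange's). Camera axes: x right, y down, z forward; pixel columns grow to the right and rows downward; lengths in m; the calibration is good to about 2 mm. A picture is of the moment at which its call begins: read the wrist's pose just before it. There is no depth.
- workorder.job_done(): hands the job in, once; it reports no verdict.
The state is a dict: "time": time; "qpos": joint angles; "qvel": joint speeds; "joint_efforts": joint torques, N m; "eef_pos": TCP position; "orientation": TCP orientation; "ft_force": force on the tool from outside, world axes, zero at the start; "ft_torque": the same for the moment, N m; "finger_gap": finger opening in m.
Only numpy, scipy, OpenCV 4.12 (cv2) and the standard library are available. Lean on these libraries where they do the work, as an engineer would, in place of code of your own. Each camera call takes 0.05 s, during which the arm holds its last target. There are 200 camera calls.

## Working session

There is one attempt and no reset: what is moved stays moved. The work goes in short steps, Python scripts to look and compute and a tool call to move; the robot and the scene stay as the last step left them, time stands still between calls to the robot, and variables do not carry over. Pictures are saved under pics/ and viewed, about 8 in all and at most 12, crops included, and the job is handed in when it is done.

Besides the shell and the picture viewer there is one more tool, called after "Emit:" as a command line: name --argument value ..., lists and objects as JSON in quotes. step_arm: Moves the arm, as the interface text tells. Its arguments: {"type":"object","properties":{"rows":{"type":"array"},"grip":{"type":"number"},"grip_force":{"type":"number"}},"required":["rows"]}

```bash
mkdir -p pics; cat > h.py <<'E'
import numpy as np, cv2
from scipy.spatial.transform import Rotation as R
from plant import monitor, cams, workorder
def shot(n):
    s=monitor.read_state(); c=cams.read_camera(n)
    if 'hand_eye' in c:
        T=np.eye(4);T[:3,:3]=R.from_rotvec(s['orientation']).as_matrix();T[:3,3]=s['eef_pos'];c['T']=T@c['hand_eye']
    else: c['T']=np.array(c['cam_to_world'])
    np.savez('pics/'+n+'.npz',**{k:c[k] for k in('color','mtx','dist','T')}); return c
def load(n): return dict(np.load('pics/'+n+'.npz'))
def pt(c,u,v,z):
    p=cv2.undistortPoints(np.array([[[u,v]]],float),c['mtx'],c['dist'])[0,0]
    d=c['T'][:3,:3]@np.array([p[0],p[1],1]);o=c['T'][:3,3];return o+d*(z-o[2])/d[2]
def proj(c,P):
    Ti=np.linalg.inv(c['T']);return cv2.projectPoints(np.atleast_2d(P).astype(float),cv2.Rodrigues(Ti[:3,:3])[0],Ti[:3,3],c['mtx'],c['dist'])[0][:,0]
def save(c,f,crop=None,k=1):
    i=c['color'][...,::-1]
    if crop: x0,y0,x1,y1=crop;i=i[y0:y1,x0:x1]
    cv2.imwrite('pics/'+f,cv2.resize(i,None,fx=k,fy=k,interpolation=cv2.INTER_CUBIC))
E
python3 - <<'E'
from h import *
print(monitor.read_state())
for n in('top','scene'):
    c=shot(n);save(c,n+'1.png',k=1.25);print(n,c['T'].round(3),c['mtx'])
E
```

```text
{'time': 0.0, 'qpos': array([-1.28641268e+00,  3.53627026e-01,  1.63412244e+00, -3.55483071e-05,
        1.15520740e+00, -2.37425058e-03]), 'qvel': array([-0.00103704,  0.00212944,  0.00019111, -0.00050379, -0.00025515,
       -0.00177213]), 'joint_efforts': array([-2.22220493e-03, -6.05258489e+01, -3.42068696e+01, -3.19192368e-04,
        9.41037841e-03, -7.14289907e-07]), 'eef_pos': array([ 0.17665357, -0.59903616,  0.23857987]), 'orientation': array([-3.10802072e+00, -4.48726521e-01,  3.51572143e-04]), 'ft_force': array([-0.20189037, -0.43412991, -0.08750251]), 'ft_torque': array([-0.0056452 ,  0.01951275,  0.01033403]), 'finger_gap': 0.08566704898865736}
top [[-0.012 -0.986  0.168  0.389]
 [-1.     0.012 -0.002 -0.018]
 [-0.    -0.168 -0.986  1.08 ]
 [ 0.     0.     0.     1.   ]] [[362.13282994   0.         320.00051815]
 [  0.         362.13282994 201.50988592]
 [  0.           0.           1.        ]]
scene [[-0.725 -0.286  0.627 -0.41 ]
 [-0.689  0.284 -0.667  0.977]
 [ 0.013 -0.915 -0.402  0.685]
 [ 0.     0.     0.     1.   ]] [[471.7851563    0.         315.39524478]
 [  0.         471.7851563  197.73460729]
 [  0.           0.           1.        ]]
```

View pics/top1.png

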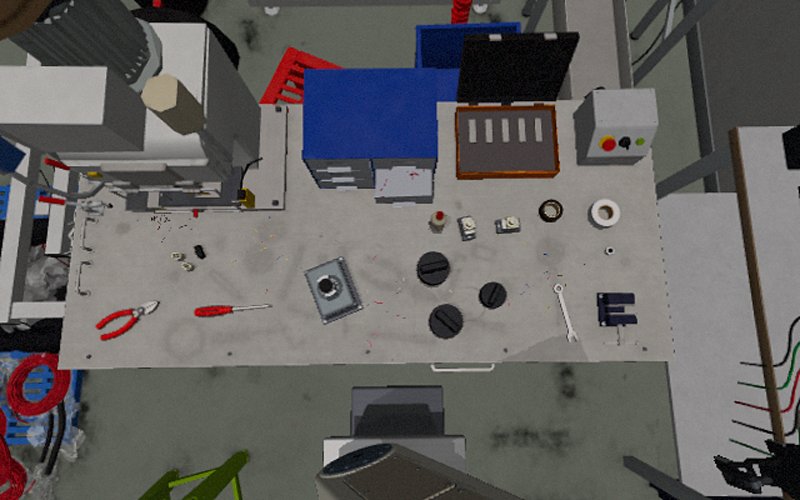

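View pics/scene1.png

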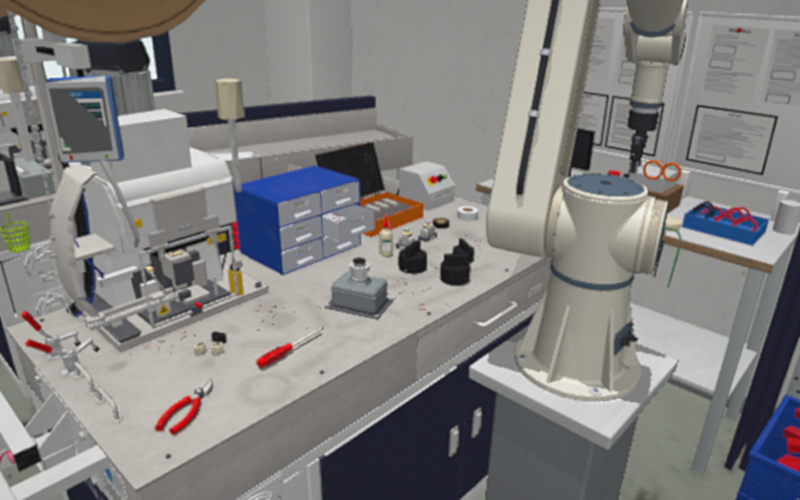

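Three black caps in the top view (in view pixels): (433,268), (446,321) and (492,295). The last looks smallest. Canister is at (332,289), bottle at (438,222). I'll confirm with an enlarged crop covering the caps and the canister.

```bash
python3 - <<'E'
from h import *
c=load('top');save(c,'top2.png',(230,185,430,285),4)
for u,v,z in((394,236,.055),(346,214,.055),(357,257,.055),(266,231,.1),(350,178,.1)):print(u,v,pt(c,u,v,z).round(3))
E
```

```text
394 236 [ 0.463 -0.227  0.055]
346 214 [ 0.527 -0.094  0.055]
357 257 [ 0.405 -0.121  0.055]
266 231 [0.477 0.127 0.1  ]
350 178 [ 0.621 -0.104  0.1  ]
```

View pics/top2.png

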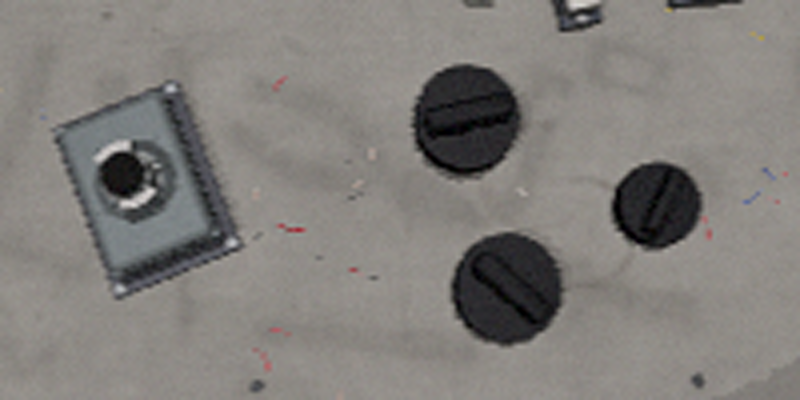

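The smallest cap is the right one, at crop (657,205), i.e. native pixel (394,236); its disc is about 22 px against about 26 px for the others. Canister foot plate corners in the crop: (57,130), (172,86), (240,243), (118,296).

```bash
cat >> h.py <<'E'
def tool():
    s=monitor.read_state();return np.array(s['eef_pos']),R.from_rotvec(s['orientation']).as_matrix(),s
def goal(p,yx):  # yx: wanted world yaw of tool x (mod pi)
    e,M,s=tool();d=M.T@(np.array(p)-e);cur=np.arctan2(M[1,0],M[0,0])
    t=-(yx-cur);  # tool z down
    t=(t+np.pi/2)%np.pi-np.pi/2
    print('shift',d.round(4),'turn',round(t,4),'alt',round(t-np.sign(t)*np.pi,4),'q',s['qpos'].round(3),'yaw',round(np.degrees(cur),2),'z-tilt',M[:,2].round(4))
E
python3 - <<'E'
from h import *
c=load('top');f=lambda x,y,z:pt(c,230+x/4,185+y/4,z)
print('cap',f(657,205,.033)); a,b=f(672,172,.055),f(645,235,.055);print('bar',a,b,np.linalg.norm(a-b),np.degrees(np.arctan2(*(a-b)[1::-1])))
K=[f(*k,.006) for k in((57,130),(172,86),(240,243),(118,296))]
print('can',np.mean(K,0),[np.linalg.norm(K[i]-K[i-1]).round(3) for i in range(4)])
for i,j in((0,3),(1,2)):d=K[i]-K[j];print(np.degrees(np.arctan2(d[1],d[0])))
print('collar',f(122,172,.11))
goal([.463,-.227,.22],np.radians(15))
print(cams.read_camera('wrist')['hand_eye'])
E
```

```text
cap [ 0.46361485 -0.23248227  0.033     ]
bar [ 0.48521991 -0.23965914  0.055     ] [ 0.44111896 -0.21856496  0.055     ] 0.048886171608322704 -25.56251581795398
can [0.48255203 0.13920662 0.006     ] [np.float64(0.132), np.float64(0.091), np.float64(0.128), np.float64(0.097)]
21.156763123800985
23.55456053207874
collar [0.48433052 0.14063874 0.11      ]
shift [ 0.3799 -0.2759  0.019 ] turn 0.025 alt -3.1166 q [-1.286  0.354  1.634  0.     1.155 -0.002] yaw 16.43 z-tilt [-3.0e-04  1.2e-03 -1.0e+00]
[[ 4.82665492e-04 -9.46124038e-01 -3.23804063e-01  8.29943259e-02]
 [ 9.99999881e-01  4.79250952e-04  9.02848113e-05 -1.12450298e-04]
 [ 6.97627754e-05 -3.23804068e-01  9.46124157e-01 -1.35018374e-01]
 [ 0.00000000e+00  0.00000000e+00  0.00000000e+00  1.00000000e+00]]
```

Emit:
step_arm --rows '[[[0.379, -0.2705, 0.04], 0.73], [[0.379, -0.2705, 0.04], 0.73], [[0.379, -0.2705, 0.04], 0.73], [[0.379, -0.2705, 0.04], 0.73], [[0.379, -0.2705, 0.04], 0.73], [[0.379, -0.2705, 0.04], 0.73], [[0.379, -0.2705, 0.04], 0.73], [[0.379, -0.2705, 0.04], 0.73], [[0.379, -0.2705, 0.04], 0.73], [[0.379, -0.2705, 0.04], 0.73], [[0.379, -0.2705, 0.04], 0.73], [[0.379, -0.2705, 0.04], 0.73]]' --grip 0

```text
time: 1.35
eef_pos: [0.4638, -0.2323, 0.1991]
orientation: [3.065, -0.688, -0.001]
ft_force: [-0.4, 0.3, -1.6]
finger_gap: 0.0857
```

```bash
python3 - <<'E'
from h import *
goal([.4636,-.2325,.2],np.radians(-25.5))
c=shot('wrist');save(c,'w1.png',k=1.25);print(proj(c,[[.4636,-.2325,.055],[.4636,-.2325,.033]]))
E
```

```text
shift [-0.0001  0.0003 -0.0009] turn 0.0038 alt -3.1378 q [-0.467  0.234  1.898 -0.     1.01   1.545] yaw -25.28 z-tilt [-6.e-04  0.e+00 -1.e+00]
[[321.26698556 183.99927193]
 [321.25461728 177.68029875]]
```

View pics/w1.png

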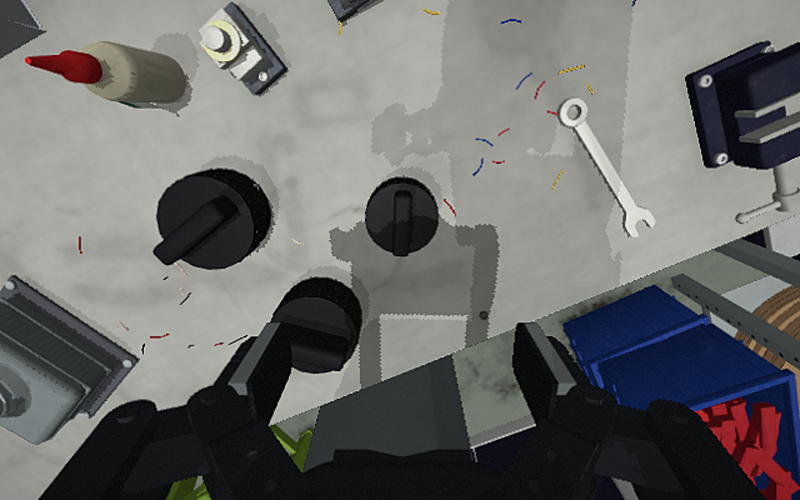

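The cap is at (402,217) in view pixels, bar upright on the picture (so aligned with tool x), bottle at (135,72), spanner at (605,165). Enlarging for exact numbers.

```bash
python3 - <<'E'
from h import *
c=load('wrist');i=c['color'][...,::-1][130:220,280:370]
i=cv2.convertScaleAbs(i,alpha=2.5,beta=10);cv2.imwrite('pics/w2.png',cv2.resize(i,None,fx=6,fy=6,interpolation=cv2.INTER_CUBIC))
E
```

```text
(no output)
```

View pics/w2.png

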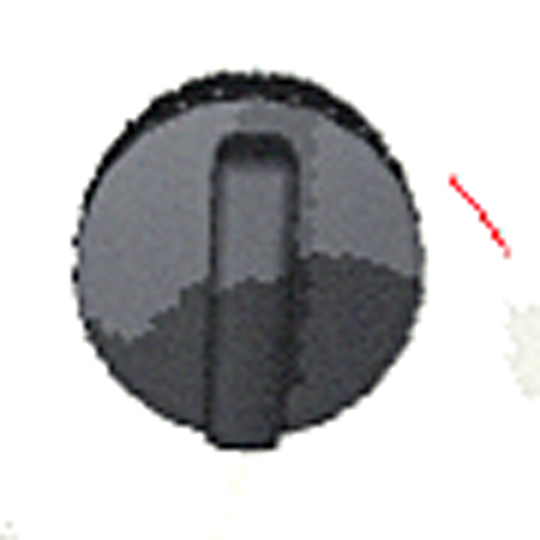

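```bash
python3 - <<'E'
from h import *
c=load('wrist');f=lambda x,y,z:pt(c,280+x/6,130+y/6,z)
print('disc',f(250,268,.033), 'diam',np.linalg.norm(f(77,265,.033)-f(424,265,.033)))
a,b=f(257,160,.055),f(242,438,.055);print('bar',(a+b)/2,np.linalg.norm(a-b),np.degrees(np.arctan2(*(a-b)[1::-1])))
E
```

```text
disc [ 0.46622724 -0.23419179  0.033     ] diam 0.05737833784483842
bar [ 0.46662294 -0.23421827  0.055     ] 0.044584531669217976 -28.214592425042145
```

Emit:
step_arm --rows '[[[0.003, 0.0005, 0.04], 0.05], [[0.003, 0.0005, 0.08], 0.05], [[0.003, 0.0005, 0.115], 0.05], [[0.003, 0.0005, 0.135], 0.05], [[0.003, 0.0005, 0.145], 0.05], [[0.003, 0.0005, 0.15], 0.05], [[0.003, 0.0005, 0.154], 0.05], [[0.003, 0.0005, 0.154], 0.05]]'

```text
time: 2.2
eef_pos: [0.4666, -0.235, 0.0458]
orientation: [3.046, -0.767, 0.002]
ft_force: [0.7, 0.5, 0.5]
finger_gap: 0.085
```

Emit:
step_arm --rows '[[[0, 0, 0], 0], [[0, 0, 0], 0], [[0, 0, 0], 0], [[0, 0, 0], 0], [[0, 0, 0], 0], [[0, 0, 0], 0], [[0, 0, 0], 0], [[0, 0, 0], 0], [[0, 0, 0], 0], [[0, 0, 0], 0]]' --grip 1 --grip_force 50

```text
time: 3.2
eef_pos: [0.4665, -0.2346, 0.0456]
orientation: [3.047, -0.767, 0.001]
ft_force: [-0.3, 2.1, 5.3]
finger_gap: 0.0118
```

Emit:
step_arm --rows '[[[0, 0, -0.01], 0], [[0, 0, -0.03], 0], [[0, 0, -0.065], 0], [[0, 0, -0.11], 0], [[0, 0, -0.155], 0], [[0, 0, -0.195], 0], [[0, 0, -0.21], 0], [[0, 0, -0.21], 0]]'

```text
time: 4.0
eef_pos: [0.4675, -0.2351, 0.2584]
orientation: [3.045, -0.767, 0.008]
ft_force: [-0.3, -0.5, -1.0]
finger_gap: 0.0118
```

```bash
python3 - <<'E'
from h import *
goal([.483,.04,.256],np.radians(88));print(tool()[2])
E
```

```text
shift [-0.1166 -0.2497  0.0018] turn 1.1125 alt -2.0291 q [-0.469  0.172  1.832 -0.     1.132  1.595] yaw -28.26 z-tilt [ 0.0048 -0.0024 -1.    ]
{'time': 4.0, 'qpos': array([-4.68898340e-01,  1.72305371e-01,  1.83167593e+00, -9.81980778e-06,
        1.13224288e+00,  1.59506969e+00]), 'qvel': array([ 3.00174540e-04,  4.40549335e-02,  5.89262162e-02, -5.15509964e-06,
       -4.41382845e-02, -1.11386472e-03]), 'joint_efforts': array([ 7.98341844e-04, -4.89905226e+01, -3.51448989e+01,  2.27790684e-05,
        5.72108701e-01, -2.42183899e-05]), 'eef_pos': array([ 0.4674833 , -0.23513989,  0.25840671]), 'orientation': array([ 3.0453989 , -0.76654554,  0.00821903]), 'ft_force': array([-0.25152978, -0.54688136, -1.01567979]), 'ft_torque': array([ 0.0301035 , -0.0109916 , -0.00302564]), 'finger_gap': 0.011775256084473813}
```

Emit:
step_arm --rows '[[[-0.01, -0.025, 0], -0.14], [[-0.02, -0.05, 0], -0.28], [[-0.03, -0.075, 0], -0.42], [[-0.045, -0.1, 0], -0.56], [[-0.06, -0.13, 0], -0.7], [[-0.07, -0.155, 0], -0.84], [[-0.08, -0.18, 0], -0.98], [[-0.095, -0.205, 0], -1.12], [[-0.105, -0.225, 0], -1.26], [[-0.112, -0.24, 0], -1.4], [[-0.1165, -0.25, 0], -1.54], [[-0.1165, -0.25, 0], -1.68]]'

```text
time: 5.2
eef_pos: [0.4811, 0.042, 0.2537]
orientation: [-2.597, -1.765, 0.003]
ft_force: [-0.1, -1.0, -0.2]
finger_gap: 0.0119
```

Emit:
step_arm --rows '[[[0, 0, 0], -0.14], [[0, 0, 0], -0.28], [[0, 0, 0], -0.35], [[0, 0, 0], -0.35], [[0, 0, 0], -0.35]]'

```text
time: 5.7
eef_pos: [0.4814, 0.0408, 0.2543]
orientation: [-2.261, -2.18, 0.002]
ft_force: [-0.3, -0.9, -1.6]
finger_gap: 0.0118
```

```bash
python3 - <<'E'
from h import *
c=shot('wrist');save(c,'w3.png',k=1.25)
goal([.483,.04,.256],np.radians(88))
print(proj(c,[[.4835,.14,.108],[.4835,.14,0]])*1.25)
E
```

```text
shift [-0.0007  0.0015 -0.0015] turn -0.0012 alt 3.1404 q [ 0.081  0.115  1.91  -0.     1.119  0.117] yaw 87.93 z-tilt [-1.4e-03 -1.0e-04 -1.0e+00]
[[400.50298674  87.0888546 ]
 [401.0929322   94.1454356 ]]
```

View pics/w3.png

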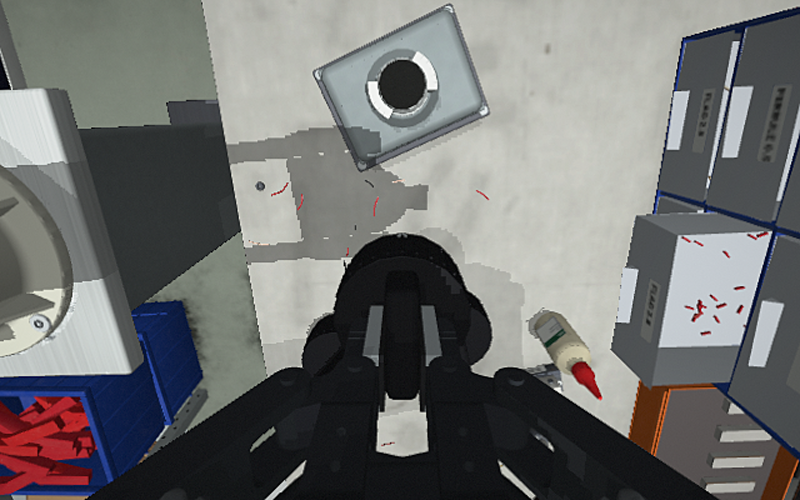

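Collar is at (402,85), lugs (white) to its lower left and upper right, plate corners near (317,72), (451,6), (489,110), (361,168). Cap held upright in the jaws. Zooming.

```bash
python3 - <<'E'
from h import *
c=load('wrist');save(c,'w4.png',(245,0,400,140),5)
E
```

```text
(no output)
```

View pics/w4.png

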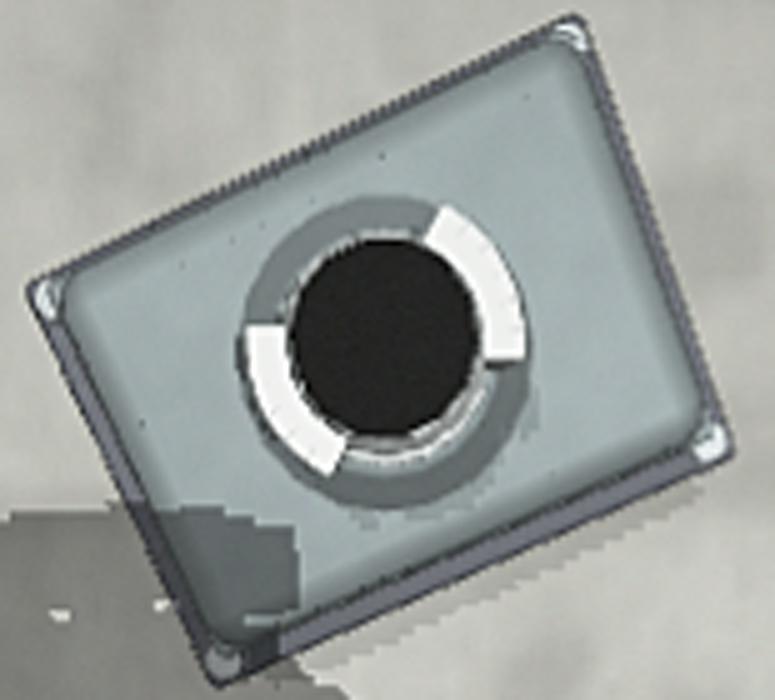

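```bash
python3 - <<'E'
from h import *
from scipy.optimize import least_squares
c=load('wrist');f=lambda x,y,z:pt(c,245+x/5,y/5,z)
L=[(443,207),(487,248),(513,295),(524,335),(524,360),(247,325),(252,368),(272,415),(300,450),(330,475)]
for z in(.101,.108,.115):
    P=np.array([f(*p,z) for p in L]);r=least_squares(lambda q:np.hypot(P[:,0]-q[0],P[:,1]-q[1])-q[2],[.48,.14,.0235]).x
    ang=lambda p:np.degrees(np.arctan2(*(f(*p,z)[:2]-r[:2])[::-1]))
    print(z,r.round(4),'yaw est',[ang(p).round(1) for p in((443,207),(524,360),(247,325),(330,475))])
    print('  plunger',f(384,337,z+.011).round(4),np.linalg.norm(f(287,337,z+.011)-f(480,337,z+.011)).round(4))
K=[f(*k,.006) for k in((25,287),(582,14),(735,455),(216,688))]
print('plate',np.mean(K,0).round(4),[np.linalg.norm(K[i]-K[i-1]).round(3) for i in range(4)])
for i,j in((1,0),(2,3)):d=K[i]-K[j];print(np.degrees(np.arctan2(d[1],d[0])))
E
```

```text
0.101 [0.4851 0.141  0.0233] yaw est [np.float64(64.0), np.float64(-8.1), np.float64(170.5), np.float64(-116.8)]
  plunger [0.4847 0.1415 0.112 ] 0.0317
0.108 [0.485  0.1406 0.0227] yaw est [np.float64(64.0), np.float64(-8.1), np.float64(170.5), np.float64(-116.8)]
  plunger [0.4847 0.141  0.119 ] 0.0309
0.115 [0.485  0.1402 0.0221] yaw est [np.float64(64.0), np.float64(-8.1), np.float64(170.5), np.float64(-116.8)]
  plunger [0.4847 0.1406 0.126 ] 0.0301
plate [0.4852 0.1407 0.006 ] [np.float64(0.098), np.float64(0.135), np.float64(0.098), np.float64(0.134)]
21.54459613636671
21.701363482868526
```

```bash
python3 - <<'E'
from h import *
c=load('wrist');e,M,s=tool()
def circ(z,r):
    t=np.linspace(0,2*np.pi,120);return proj(c,e+np.c_[r*np.cos(t),r*np.sin(t),0*t]@M.T+M@np.array([0,0,z]))
i=cv2.convertScaleAbs(c['color'][...,::-1][170:340,240:410],alpha=3,beta=15);i=cv2.resize(i,None,fx=4,fy=4,interpolation=cv2.INTER_CUBIC)
for z,col in((.0456,(0,0,255)),(.0126,(0,255,0))):
    q=((circ(z,.0295)-[240,170])*4).astype(int);cv2.polylines(i,[q],True,col,1)
q=np.array([[24,6.5],[-24,6.5],[-24,-6.5],[24,-6.5]])/1000
q=proj(c,e+np.c_[q,np.full(4,-.0094)]@M.T);cv2.polylines(i,[((q-[240,170])*4).astype(int)],True,(255,255,0),1)
cv2.imwrite('pics/w5.png',i[:600])
E
```

```text
(no output)
```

View pics/w5.png

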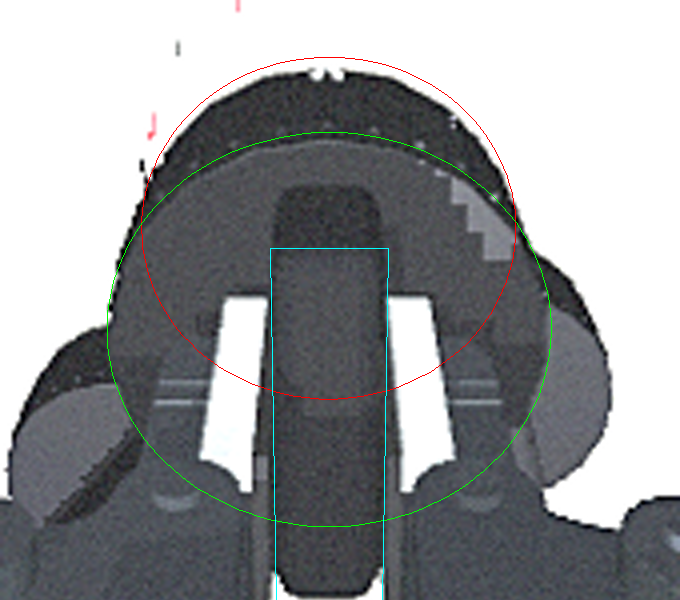

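Emit:
step_arm --rows '[[[0.03, 0, 0], 0], [[0.065, 0, 0], 0], [[0.09, 0, 0], 0], [[0.101, 0, 0.01], 0], [[0.101, 0, 0.03], 0], [[0.101, 0, 0.045], 0], [[0.101, 0, 0.055], 0], [[0.101, 0, 0.06], 0], [[0.101, 0, 0.06], 0], [[0.101, 0, 0.06], 0]]'

```text
time: 6.75
eef_pos: [0.4858, 0.1416, 0.1956]
orientation: [2.259, 2.183, 0.001]
ft_force: [-0.5, -0.7, -0.2]
finger_gap: 0.0119
```

```bash
python3 - <<'E'
from h import *
goal([.485,.142,.17],np.radians(87.7));s=tool()[2];print(s['eef_pos'],s['ft_force'],s['ft_torque'])
c=shot('top');save(c,'top3.png',(230,160,330,260),6);print((proj(c,[[.485,.1407,.108],[.485,.142,.18]])-[230,160])*6)
E
```

```text
shift [ 0.0003 -0.0008  0.0256] turn 0.0056 alt -3.136 q [ 0.281  0.218  1.928 -0.     0.994  0.315] yaw 88.02 z-tilt [ 5.e-04  1.e-04 -1.e+00]
[0.48579991 0.14162058 0.19563788] [-0.4971673  -0.69311633 -0.17490513] [-0.00467584 -0.05782132  0.02742228]
[[183.61227693 406.93884421]
 [152.38351537 390.19566599]]
```

Emit:
step_arm --rows '[[[0, -0.001, 0.01], 0.005], [[0, -0.001, 0.02], 0.005], [[0, -0.001, 0.027], 0.005], [[0, -0.001, 0.031], 0.005], [[0, -0.001, 0.031], 0.005]]'

```text
time: 7.3
eef_pos: [0.484, 0.1417, 0.1634]
orientation: [-2.264, -2.177, 0.002]
ft_force: [0.0, 1.0, -1.1]
finger_gap: 0.0119
```

Emit:
step_arm --rows '[[[0, 0, 0.002], 0], [[0, 0, 0.004], 0], [[0, 0, 0.006], 0], [[0, 0, 0.006], 0]]'

```text
time: 7.7
eef_pos: [0.4844, 0.1418, 0.1581]
orientation: [-2.264, -2.178, 0.0]
ft_force: [0.6, -1.2, -0.7]
finger_gap: 0.0116
```

Emit:
step_arm --rows '[[[0, 0, 0.002], 0], [[0, 0, 0.004], 0], [[0, 0, 0.004], 0]]'

```text
time: 8.0
eef_pos: [0.4843, 0.1417, 0.154]
orientation: [-2.264, -2.178, 0.001]
ft_force: [0.9, 0.5, -0.0]
finger_gap: 0.0118
```

Emit:
step_arm --rows '[[[0, 0, 0.002], 0], [[0, 0, 0.004], 0], [[0, 0, 0.004], 0]]'

```text
time: 8.3
eef_pos: [0.4843, 0.1417, 0.15]
orientation: [-2.264, -2.178, 0.001]
ft_force: [0.8, -0.2, 0.4]
finger_gap: 0.0118
```

Emit:
step_arm --rows '[[[0, 0, 0.001], 0], [[0, 0, 0.003], 0], [[0, 0, 0.003], 0]]'

```text
time: 8.6
eef_pos: [0.4843, 0.1417, 0.147]
orientation: [-2.264, -2.178, 0.001]
ft_force: [0.4, 0.6, -1.1]
finger_gap: 0.0119
```

Emit:
step_arm --rows '[[[0, 0, 0.001], 0], [[0, 0, 0.003], 0], [[0, 0, 0.003], 0]]'

```text
time: 8.9
eef_pos: [0.4843, 0.1417, 0.144]
orientation: [-2.264, -2.178, 0.001]
ft_force: [-0.6, -0.4, -0.7]
finger_gap: 0.0121
```

Emit:
step_arm --rows '[[[0, 0, 0.001], 0], [[0, 0, 0.003], 0], [[0, 0, 0.003], 0]]'

```text
time: 9.2
eef_pos: [0.4843, 0.1417, 0.141]
orientation: [-2.264, -2.178, 0.001]
ft_force: [-0.9, -0.2, -1.5]
finger_gap: 0.0118
```

Emit:
step_arm --rows '[[[0, 0, 0.001], 0], [[0, 0, 0.003], 0], [[0, 0, 0.003], 0]]'

```text
time: 9.5
eef_pos: [0.4843, 0.1417, 0.138]
orientation: [-2.264, -2.178, 0.001]
ft_force: [-0.2, 0.7, -0.5]
finger_gap: 0.0118
```

Emit:
step_arm --rows '[[[0, 0, 0.001], 0], [[0, 0, 0.003], 0], [[0, 0, 0.003], 0]]'

```text
time: 9.8
eef_pos: [0.4843, 0.1417, 0.135]
orientation: [-2.264, -2.178, 0.001]
ft_force: [-0.1, 0.8, -0.7]
finger_gap: 0.0118
```

Emit:
step_arm --rows '[[[0, 0, 0.001], 0], [[0, 0, 0.002], 0], [[0, 0, 0.002], 0]]'

```text
time: 10.1
eef_pos: [0.4845, 0.1418, 0.1334]
orientation: [2.264, 2.178, 0.0]
ft_force: [-1.8, -1.7, 3.1]
finger_gap: 0.0117
```

Emit:
step_arm --rows '[[[0, 0, 0.001], 0], [[0, 0, 0.003], 0], [[0, 0, 0.004], 0], [[0, 0, 0.004], 0]]'

```text
time: 10.5
eef_pos: [0.4846, 0.1418, 0.1297]
orientation: [2.264, 2.178, 0.0]
ft_force: [-3.0, -0.2, 9.9]
finger_gap: 0.0117
```

Emit:
step_arm --rows '[[[0, 0, 0.001], 0], [[0, 0, 0.003], 0], [[0, 0, 0.004], 0], [[0, 0, 0.004], 0]]'

```text
time: 10.9
eef_pos: [0.4846, 0.1418, 0.1261]
orientation: [2.264, 2.178, 0.0]
ft_force: [-4.0, -1.5, 15.2]
finger_gap: 0.0116
```

Emit:
step_arm --rows '[[[0, -0.0005, 0.001], 0], [[0, -0.0005, 0.0018], 0], [[0, -0.0005, 0.0018], 0], [[0, -0.0005, 0.0018], 0]]'

```text
time: 11.3
eef_pos: [0.4846, 0.1418, 0.1247]
orientation: [2.264, 2.177, 0.002]
ft_force: [-4.9, -1.3, 17.9]
finger_gap: 0.0119
```

Emit:
step_arm --rows '[[[0, 0, 0], 0.07], [[0, 0, 0], 0.14], [[0, 0, 0], 0.21], [[0, 0, 0], 0.28], [[0, 0, 0], 0.35], [[0, 0, 0], 0.42], [[0, 0, 0], 0.49], [[0, 0, 0], 0.49]]'

```text
time: 12.1
eef_pos: [0.4861, 0.1423, 0.1253]
orientation: [2.726, 1.56, 0.007]
ft_force: [-0.6, -0.6, 16.8]
finger_gap: 0.0118
```

Emit:
step_arm --rows '[[[0, 0, 0.0005], 0.07], [[0, 0, 0.0005], 0.14], [[0, 0, 0.0005], 0.21], [[0, 0, 0.0005], 0.28], [[0, 0, 0.0005], 0.35], [[0, 0, 0.0005], 0.42], [[0, 0, 0.0005], 0.42]]'

```text
time: 12.8
eef_pos: [0.4864, 0.1424, 0.1249]
orientation: [2.992, 0.958, 0.008]
ft_force: [-0.1, -1.2, 17.0]
finger_gap: 0.0118
```

```bash
python3 - <<'E'
from h import *
goal([.485,.142,.13],np.radians(21.7));s=tool()[2];print(s['eef_pos'],s['ft_force'],s['ft_torque'],s['finger_gap'])
c=shot('wrist');save(c,'w6.png',k=1.25)
E
```

```text
shift [-0.0013 -0.0005 -0.0051] turn 0.2408 alt -2.9008 q [ 0.282  0.317  1.987 -0.     0.832  1.233] yaw 35.5 z-tilt [ 0.0051  0.0012 -1.    ]
[0.48639611 0.14236498 0.12492638] [-0.12715505 -1.24174995 16.98377688] [-0.17005924  0.03595923  0.02239896] 0.01176780229535003
```

View pics/w6.png

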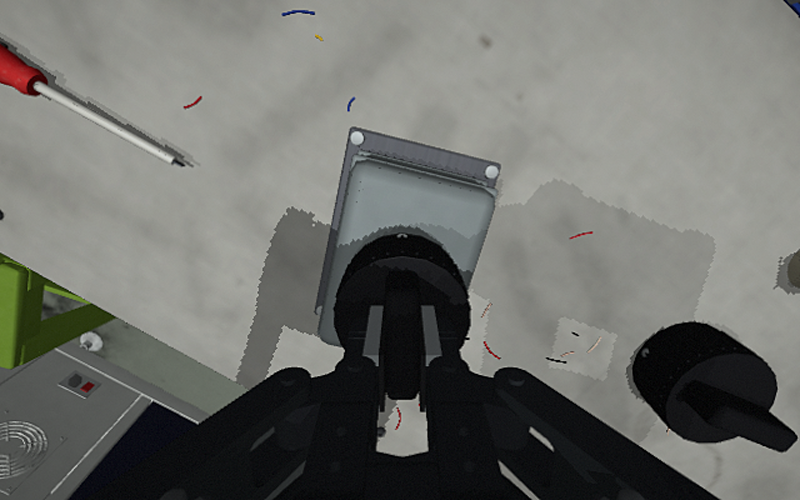

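The cap has turned with the jaws (same place in the grip, (402,310)). 13.8° remain to the pocket's middle.

Emit:
step_arm --rows '[[[0, 0, 0], 0.07], [[0, 0, 0], 0.14], [[0, 0, 0], 0.21], [[0, 0, 0], 0.25], [[0, 0, 0], 0.25], [[0, 0, 0], 0.25]]'

```text
time: 13.45
eef_pos: [0.4864, 0.1424, 0.1249]
orientation: [-3.087, -0.581, -0.008]
ft_force: [-0.4, -1.7, 16.7]
finger_gap: 0.012
```

Emit:
step_arm --rows '[[[0, 0, -0.001], 0], [[0, 0, -0.002], 0], [[0, 0, -0.003], 0], [[0, 0, -0.003], 0]]'

```text
time: 13.85
eef_pos: [0.4864, 0.1424, 0.1277]
orientation: [-3.087, -0.581, -0.008]
ft_force: [1.0, -0.8, 12.5]
finger_gap: 0.012
```

Emit:
step_arm --rows '[[[0, 0, -0.001], 0], [[0, 0, -0.002], 0], [[0, 0, -0.002], 0]]'

```text
time: 14.15
eef_pos: [0.4864, 0.1423, 0.1295]
orientation: [-3.087, -0.581, -0.008]
ft_force: [2.6, -1.1, 10.2]
finger_gap: 0.0119
```

Emit:
step_arm --rows '[[[0, 0, -0.0005], 0], [[0, 0, -0.001], 0], [[0, 0, -0.001], 0]]'

```text
time: 14.45
eef_pos: [0.4863, 0.1423, 0.1302]
orientation: [-3.087, -0.581, -0.008]
ft_force: [3.6, 0.7, 7.9]
finger_gap: 0.0119
```

Emit:
step_arm --rows '[[[0, 0, -0.0005], 0], [[0, 0, -0.001], 0], [[0, 0, -0.001], 0]]'

```text
time: 14.75
eef_pos: [0.4861, 0.1423, 0.1306]
orientation: [-3.087, -0.581, -0.007]
ft_force: [6.1, 1.5, 1.1]
finger_gap: 0.0118
```

Emit:
step_arm --rows '[[[0.0005, 0.0002, 0], 0], [[0.0005, 0.0002, 0], 0]]'

```text
time: 14.95
eef_pos: [0.4861, 0.1423, 0.1305]
orientation: [-3.087, -0.581, -0.005]
ft_force: [5.3, 1.5, 2.5]
finger_gap: 0.0118
```

Emit:
step_arm --rows '[[[0, 0, 0], 0], [[0, 0, 0], 0], [[0, 0, 0], 0], [[0, 0, 0], 0], [[0, 0, 0], 0], [[0, 0, 0], 0], [[0, 0, 0], 0], [[0, 0, 0], 0]]' --grip 0

```text
time: 15.75
eef_pos: [0.4845, 0.1418, 0.13]
orientation: [-3.087, -0.581, 0.0]
ft_force: [0.5, 0.3, -0.1]
finger_gap: 0.0854
```

Emit:
step_arm --rows '[[[0, 0, -0.01], 0], [[0, 0, -0.03], 0], [[0, 0, -0.06], 0], [[0, 0, -0.1], 0], [[0, 0, -0.14], 0], [[-0.03, 0, -0.15], 0], [[-0.05, 0, -0.15], 0], [[-0.05, 0, -0.15], 0]]'

```text
time: 16.55
eef_pos: [0.4361, 0.123, 0.2811]
orientation: [-3.088, -0.58, -0.001]
ft_force: [0.9, -0.2, -0.6]
finger_gap: 0.0855
```

```bash
python3 - <<'E'
from h import *
c=shot('wrist');i=cv2.convertScaleAbs(c['color'][...,::-1],alpha=2.2,beta=10);cv2.imwrite('pics/w7.png',cv2.resize(i[0:220,220:430],None,fx=3.5,fy=2.7*3.5/2.7,interpolation=cv2.INTER_CUBIC)[:600])
e,M,s=tool();print(s['eef_pos'],s['ft_force'])
n=np.array([.485,.1407,0]);a=np.radians(21.7);u=np.array([np.cos(a),np.sin(a),0])*.024
for z in(.136,.147):print(z,(proj(c,[n+[0,0,z]+u,n+[0,0,z]-u,n+[0,0,z]])-[220,0])*3.5)
E
```

```text
[0.43747975 0.12343622 0.28097134] [-0.00872162 -0.47852417 -0.39283608]
0.136 [[359.62555509 344.56685253]
 [360.57897507 539.00627013]
 [360.11599254 444.46096567]]
0.147 [[359.83155503 345.7858007 ]
 [360.80977332 547.59523429]
 [360.3353341  449.57698741]]
```

View pics/w7.png

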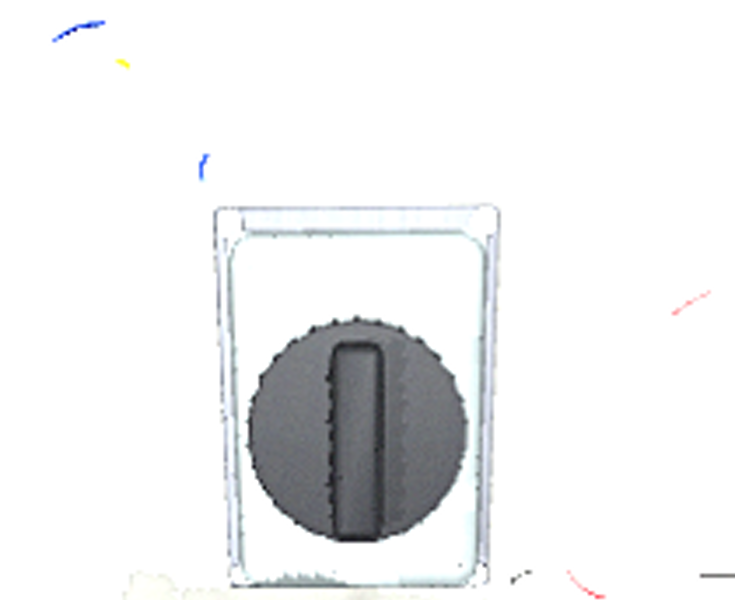

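The cap sits centred on the collar; bar ends are at (357,343) and (358,540) and it runs parallel to the long side. Its scale fits the locked height, and its centre is within about 1 mm of the axis.

```bash
python3 -c "
from h import *
workorder.job_done()"
```

```text
the job is handed in; nothing more can be done
```

I put the smallest of the three black caps on the canister, locked it and let go of it. The job was handed in at about 17 s; `job_done` gives no verdict.

- **Depth and push:** The cap met the plunger at a tool height of about 133 mm, so the collar's true top is about 4 mm below nominal. I pushed to about 18.5 N, turned 66° clockwise at 17–18 N, then eased the cap up until the lugs held it. There the spring force on the tool fell from about 8 N to 1 N within 0.4 mm.
- **Last checks:** In the final picture the bar lies along the canister's long side within about 1°, with the cap's centre about 1 mm from the neck's axis. From the feel of the pocket, the bar's middle is about 20 mm above the neck point, against a limit of 33 mm. The gripper is open and well clear, and the wrist force reads about zero.
- **Checks that disagreed:**
    - The bar angle on the bench read −25.6° from the top camera and −28.2° from the wrist camera; I used the wrist value.
    - In the grip, the cap's disc and rim appeared 1–2.5 mm off the tool axis, but the bar did not. I allowed 1.2 mm for this.
    - A sideways force of 4–6 N built up during the push and again at the lock, and vanished on release.
- **Not checked:** I did not measure the bottle, screwdriver and spanner again at the end. The arm had no unexpected contact and did not go near them.

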